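# Click the tube block onto the mixer's square drive

## Robot

A 6-joint arm with a two-finger parallel gripper is mounted at the origin on the work surface. World frame = base frame: x ahead of the robot, y to its left, z up, the work surface at z = 0. Lengths are in m, angles in degrees, forces in N, time in s.
With the tool pointing down it reaches from about 0.25 to 0.725 m from the base axis. Payload 9.7 kg.
Tool frame: the origin (TCP) lies midway between the tips of the shut fingers; the grasp point (between the pads) lies 19 mm behind it; z points along the fingers, y is the line along which they close (so a half turn about z gives the same grasp; the last joint's range is limited). The gripper opens to 85 mm and grips with 20 to 120 N. Pads are 22 mm wide; open, the fingers measure 114 mm over their backs; the gripper's body (76 mm by 85 mm) begins 54 mm behind the grasp point. The pads swing forward as they close: fully open they stand 13 mm farther back than shut.
Start: joints at [75, 4.979, 10.078, 95.1, 0, 90], TCP at [0.142, 0.531, 0.202] pointing down, gripper open.
Joint ranges: [-179.16, 179.16], [-48.56, 103.87], [-65.8, 70.77], [-126.05, 130.52], [-82.76, 87.17], [-180, 180]. Speed limits (degrees/s): [127.2, 127.2, 147.25, 180, 180, 180].

## Interface

Orientations are given as [roll, pitch, yaw] about the fixed x, y, z axes, in that order (R = Rz(yaw) Ry(pitch) Rx(roll)).
In Python, from workcell import bot gives the robot as it stands.
- The arm moves only by the shell command python3 -m crank 'ROWS' [FORCE]. ROWS is JSON, a list of rows, each an object with "gripper": the finger opening in mm, from 0 to 85.4; "travel": the shift along the tool's x, y, z in mm, a list of three; "twist": the turn, a rotation vector about the tool's x, y, z in rad, a list of three. In form: [{"gripper": gripper, "travel": [tx, ty, tz], "twist": [rx, ry, rz]}, ...]. A call has 1 to 12 rows; each row shifts and turns the commanded pose from where the row before left it, along the tool's axes as they then stand; what a row does not reach is not made up. A row lasts 1/8 s, in which the tool goes at most 62.5 mm and 10.7 degrees, less where a joint would pass 70% of its speed; a pose out of reach is approached as far as the arm can. A call is refused whole if a number of a shift passes 62.5 or a number of a turn 0.188, either way. A call with a gripper value outside its range is refused whole. The fingers move at their own pace and stop on an object; FORCE is the grip in N (left out, the last holds). Time passes only in rows, so rows that do not move let the fingers close. It gives the time, the measured TCP pose, the force, the opening and the grip force at its end, in the units of the state.
- bot.get_obs(): the state, without advancing time (a new reading comes with each control period).
- bot.camera(name): name is "scene" or "top"; returns the picture (420x560x3 uint8, red, green, blue); there is no depth.
- bot.calibration(name): a dict with "vfov" (degrees; the focal length in pixels is half the picture's height over the tangent of half this angle, whatever the lens; pixels are square), "cx", "cy" (the principal point, pixels), "k1" (the pictures are not rectified: a ray, as slopes to the right and down, at radius r is drawn at 1 + k1 r^2 times it, then the intrinsics apply), "camera_from_world" (4x4, takes a point from world to camera coordinates). Camera axes: x right, y down, z forward; pixel columns grow to the right and rows downward; lengths in m; the calibration is good to about 2 mm. A picture is of the moment at which its call begins. calibration takes no time and is no camera call.
- bot.job_done(): hands the job in; it is judged then, once.
The state is a dict: "time": time; "q": joint angles; "qd": joint speeds; "joint_efforts": joint torques, N m; "ee_pos": TCP position; "tcp_rot": TCP orientation; "wrist_force": force on the tool from outside, world axes, zero at the start; "torque": the same for the moment, N m; "opening": finger opening in m; "grasp_force": force on a finger pad.
Only numpy, scipy, OpenCV 4.12 (cv2) and the standard library are available. Lean on these libraries where they do the work, as an engineer would, in place of code of your own. Each camera call takes 0.05 s, during which the arm holds its last target. There are 200 camera calls.

## Task

Fit the orange tube block onto the bench mixer: pick it up, set it on the mixer's square drive, turn it to the angle at which it drops over the square, and push it down gently until it sits fully home on the seat and the drive's spring ball clicks in. Then let go, and leave the blue block, the jar, the wash bottle and the tip box where they are.

Things in the scene. Friction and masses are not known exactly. Their poses are not given: they have to be found in the camera images.
- block: Orange tube block, 60 x 60 mm, 42 mm high, about 0.28 kg, loose, standing upright on the bench. Origin: centre of its underside, z up. In the centre of its underside is a square socket 17 mm wide, sides parallel to the block's, 32 mm deep, mouth bevelled 3 mm. Each of its four walls has a dimple 16 mm above the underside, so all four quarter turns fit equally.
- handle (a point): Middle of the orange block's black bar handle, 66 mm above the underside. The handle stands on the block's top: 44 mm long (along the block's x), 14 mm thick (along its y), 35 mm high (from 42 to 77 mm above the underside). Grip it across its thickness from above.
- socket (a point): Centre of the socket mouth, in the plane of the orange block's underside (same point as the block's origin).
- mixer: White bench mixer, fixed: housing 160 mm (x) by 130 mm (y), 75 mm high, black panel on its -x front. Origin: centre of its footprint at bench height, z up. On top, 20 mm from its centre towards +x, lies a round steel seat, 48 mm across and 10 mm high, with the upright square drive in its middle. Contact forces between block and mixer, sideways pinching included, must stay below 60 N in all.
- drive_top (a point): Centre of the top of the square steel drive, 115 mm above the bench. The drive is 16 mm wide and 30 mm high; its upper 3 mm taper to 11 mm, which helps to centre the socket. It has stopped at an unknown angle, skewed to the housing by at least 0.15 rad: find it by eye or feel. A brake holds it there (up to 4 N m). The axes given are the housing's, not the square's.
- seat (a point): Centre of the seat's top, on the drive's axis, 85 mm above the bench. By feel: at a wrong angle the block stops with its underside 22 mm or more above the seat; at the right one it drops to about 16 mm, where it meets the spring ball; a push of roughly 5 to 20 N, given square and centred, takes it past the ball; home, the underside rests on the seat and the ball is in a dimple.
- ball (a joint): Spring ball (8 mm, brass) in one side of the drive, 16 mm above the seat, in m: 0 = out (free, or clicked into a dimple), about 0.0025 to 0.0035 = pushed in by a socket wall. Its spring pushes with 4 N when out, about 11 N when in.
- spare: Blue tube block of the same outer size, 60 x 60 x 42 mm with a black handle up to 77 mm; not for this mixer. Loose; origin at the centre of its underside.
- jar: White jar with blue cap, 60 mm diameter, 85 mm high, loose; origin at the centre of its underside.
- washbottle: Green wash bottle, 64 mm diameter, 170 mm high, loose; origin at the centre of its underside.
- tipbox: Blue and yellow pipette tip box, 75 x 110 mm, 58 mm high, loose; origin at the centre of its underside.

How it is judged (in metres and radians):
On the way, in this order (a step that is already met when the one before it is completed fails the run):
1. the orange block is lifted off the bench (height (world z) of block above 0.03 m), for 0.1 s.
2. the orange block is home on the seat with the ball clicked in (z of socket in the frame of seat below 0.0025 m and horizontal distance between socket and seat below 0.003 m and value of joint ball below 0.001 m), for 0.1 s.
At the end, for the whole second after the job is handed in: The orange block's underside is within 2.5 mm of the seat, centred on the drive within 3 mm, tilted less than 0.06 rad, at rest and released, and the spring ball is out in a dimple (less than 1 mm pressed in) (all of step 2 and angle between block's own z axis and vertical below 0.06 rad and linear speed of block below 0.02 m/s and contact force between the fingers and block below 0.1 N); the robot touches nothing.
It fails at once if the block is pressed or knocked against the mixer with more than 60 N (contact force between block and mixer above 60 N).
It fails at once if the blue block, jar, wash bottle or tip box is moved by more than 25 mm (distance of any of spare, jar, washbottle, tipbox from where it was at the start of the episode above 0.025 m).
It also fails if it takes over 54 s, if anything falls off the work surface, if the arm or the gripper's body presses on something with over 40 N, if the wrist force passes 120 N, or if a joint passes its speed limit or range.

## Working session

There is one attempt and no reset: what is moved stays moved. The work goes in short steps, Python scripts to look and compute and a shell command to move; the robot and the scene stay as the last step left them, time stands still between calls to the robot, and variables do not carry over. Pictures are saved under pics/ and viewed, at most 10 in all, crops included, and the job is handed in when it is done.

```bash
mkdir -p pics
cat > h.py <<'E'
import numpy as np, cv2
from workcell import bot
def K(n):
    c=bot.calibration(n); f=210/np.tan(np.radians(c["vfov"])/2)
    return c,np.array([[f,0,c["cx"]],[0,f,c["cy"]],[0,0,1.]]),np.array([c["k1"],0,0,0,0.]),np.array(c["camera_from_world"])
def ray(n,uv):
    c,k,d,T=K(n); p=cv2.undistortPoints(np.array(uv,float).reshape(-1,1,2),k,d).reshape(-1,2)
    R=T[:3,:3]; return -R.T@T[:3,3], np.c_[p,np.ones(len(p))]@R
def plane(n,uv,z):
    o,d=ray(n,uv); return o+d*((z-o[2])/d[:,2])[:,None]
def proj(n,P):
    c,k,d,T=K(n); return cv2.projectPoints(np.array(P,float).reshape(-1,3),cv2.Rodrigues(T[:3,:3])[0],T[:3,3],k,d)[0].reshape(-1,2)
def snap(n,name):
    im=bot.camera(n); cv2.imwrite(f"pics/{name}.png",im[:,:,::-1]); return im
E
python3 - <<'E'
from h import *
for n in("top","scene"):
    snap(n,n+"0"); c=K(n); print(n,c[1][0,0],c[0]["k1"],ray(n,[[280,210]]))
o=bot.get_obs(); print(o["ee_pos"],o["tcp_rot"],o["time"])
E
```

```text
top 497.3511073115534 -0.16394650510194694 (array([ 0.38601283, -0.04143707,  1.20135249]), array([[ 0.21806507,  0.00137812, -0.97601218]]))
scene 433.57031031247107 -0.04452826203784292 (array([1.4197163 , 0.27852323, 0.63136824]), array([[-0.7823013 , -0.34327761, -0.51984459]]))
[0.14231405 0.53102361 0.20125732] [-1.79931658e+02  2.57077431e-03  1.64998797e+02] 0.1
```

View pics/top0.png

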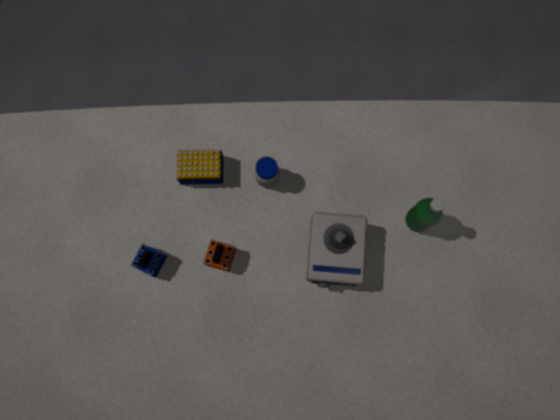

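View pics/scene0.png

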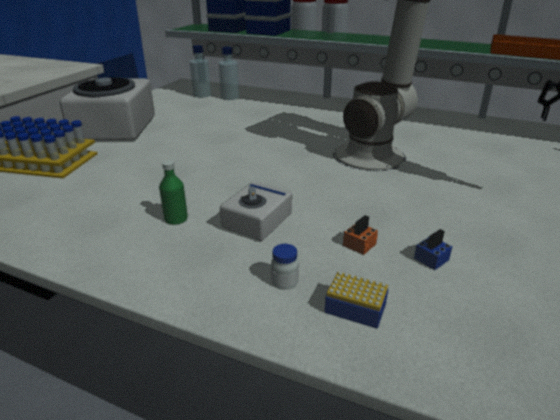

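The top view shows the orange block at about (220,255), blue at (149,260), the mixer at (338,248) with its drive near (341,238), jar (267,170), tip box (200,166) and wash bottle (422,215). The scene view agrees: drive at about (252,190) and orange block at (361,237). Next I measure the block and enlarge the drive.

Run:
```python
from h import *
ims=[]
for n in("top","scene"):
    im=cv2.imread(f"pics/{n}0.png"); hsv=cv2.cvtColor(im,cv2.COLOR_BGR2HSV)
    m=((hsv[...,0]>3)&(hsv[...,0]<20)&(hsv[...,1]>150)&(hsv[...,2]>50)).astype(np.uint8)
    if n=="scene": m[:200]=0
    cs,_=cv2.findContours(m,cv2.RETR_EXTERNAL,cv2.CHAIN_APPROX_NONE); c=max(cs,key=cv2.contourArea)
    print(n,cv2.boundingRect(c),cv2.contourArea(c))
    if n=="top":
        P=plane(n,c.reshape(-1,2),0.042); r=cv2.minAreaRect((P[:,:2]*1000).astype(np.float32)); print("block mm",r)
    dl=(341,238) if n=="top" else (252,195); bl=(220,255) if n=="top" else (361,235)
    for u,v in(dl,bl):
        w=im[v-22:v+22,u-22:u+22]; w=cv2.resize(w,(390,290) if 0 else (298,298),interpolation=cv2.INTER_CUBIC)
        ims.append(cv2.convertScaleAbs(w,alpha=1.8))
cv2.imwrite("pics/crop1.png",np.vstack([np.hstack(ims[:2]),np.hstack(ims[2:])]))
print("drive",plane("top",[[341,238]],.115))
```

```text
top (204, 241, 28, 30) 392.0
block mm ((539.8384399414062, 105.92915344238281), (60.48999786376953, 59.554107666015625), 72.98926544189453)
scene (349, 228, 28, 25) 255.5
drive [[ 0.56233778 -0.17386712  0.115     ]]
```

View pics/crop1.png

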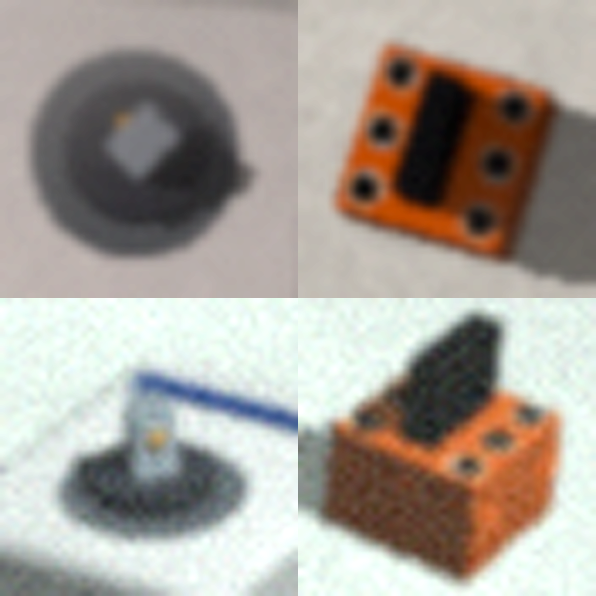

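The crops show the drive's top square (about 45° in the image, centred near (342,237)), ball on its upper-left side, inner dark seat and outer ring. The block's handle runs at roughly the image vertical, leaning right. I measure both numerically.

Run:
```python
from h import *
im=cv2.imread("pics/top0.png"); g=cv2.cvtColor(im,cv2.COLOR_BGR2GRAY); 
S=10;u0,v0=341-22,238-22
G=cv2.resize(g[v0:v0+44,u0:u0+44],None,fx=S,fy=S,interpolation=cv2.INTER_CUBIC)
full=lambda c:(c.reshape(-1,2)+.5)/S-.5+[u0,v0]
sq=G[200:230,195:225].mean(); bg=np.median(G[:60]); ring=np.median(G[200:220,60:85]); dk=np.median(G[225:260,105:140]); print(sq,bg,ring,dk)
def big(m,near=None):
    cs,_=cv2.findContours(m.astype(np.uint8),cv2.RETR_EXTERNAL,cv2.CHAIN_APPROX_NONE); 
    cs=[c for c in cs if near is None or cv2.pointPolygonTest(c,near,False)>0]
    return max(cs,key=cv2.contourArea)
r=cv2.fitEllipse(big(G<(bg+ring)/2)); print("ring",plane("top",full(np.array(r[0])),.075),r)
M=(G<(dk+ring)/2).astype(np.uint8); c=big(M); h=cv2.convexHull(c)
P=plane("top",full(h),.085)[:,:2]*1000
print("seat", cv2.minEnclosingCircle(P.astype(np.float32)))
for f in(.4,.5,.6,.7):
    c=big(G>dk+(sq-dk)*f,(210,210)); P=plane("top",full(c),.115)[:,:2]*1000
    print("sq",f,cv2.minAreaRect(P.astype(np.float32)))
# housing yaw
b=im.astype(int); m=cv2.inRange(im,(90,90,90),(255,255,255))
# handle: dark blob inside block
h0=big(0+(cv2.resize(im[233:277,198:242].max(2),None,fx=S,fy=S,interpolation=cv2.INTER_CUBIC)<45),(205,205))
q=(h0.reshape(-1,2)+.5)/S-.5+[198,233]; P=plane("top",q,.06)[:,:2]*1000; print("handle",cv2.minAreaRect(P.astype(np.float32)))
```

```text
67.66333333333333 96.0 53.0 36.0
ring [[ 0.56801953 -0.17362719  0.075     ]] ((202.50827026367188, 228.4791259765625), (302.97137451171875, 317.0425720214844), 108.17430114746094)
seat ((563.1244506835938, -177.3607177734375), 30.184602737426758)
sq 0.4 ((563.9541625976562, -173.41534423828125), (98.8132553100586, 99.83574676513672), 88.06443786621094)
sq 0.5 ((563.9541625976562, -173.41534423828125), (98.8132553100586, 99.83574676513672), 88.06443786621094)
sq 0.6 ((563.9541625976562, -173.41534423828125), (98.8132553100586, 99.83574676513672), 88.06443786621094)
sq 0.7 ((563.9541625976562, -173.41534423828125), (98.8132553100586, 99.83574676513672), 88.06443786621094)
handle ((541.1475830078125, 105.51416778564453), (19.869029998779297, 44.832027435302734), 71.95301055908203)
```

Run:
```python
from h import *
im=cv2.imread("pics/top0.png"); g=cv2.cvtColor(im,cv2.COLOR_BGR2GRAY)
S=10;u0,v0=341-22,238-22
G=cv2.resize(g[v0:v0+44,u0:u0+44],None,fx=S,fy=S,interpolation=cv2.INTER_CUBIC)
for t in(48,54,60,64):
    _,L=cv2.connectedComponents((G>t).astype(np.uint8)); m=(L==L[210,210]).astype(np.uint8)
    c=max(cv2.findContours(m,cv2.RETR_EXTERNAL,cv2.CHAIN_APPROX_NONE)[0],key=cv2.contourArea)
    q=(c.reshape(-1,2)+.5)/S-.5+[u0,v0]; P=plane("top",q,.115)[:,:2]*1000
    print(t,[np.round(x,1) for x in cv2.minAreaRect(P.astype(np.float32))], m.sum())
# seat by steps: scene ray of drive top
m=cv2.inRange(g,80,255); c=max(cv2.findContours(m[190:300,295:380].copy(),cv2.RETR_EXTERNAL,cv2.CHAIN_APPROX_NONE)[0],key=cv2.contourArea)
P=plane("top",c.reshape(-1,2)+[295,190],.075)[:,:2]*1000; print("housing?",cv2.minAreaRect(P.astype(np.float32)))
# two-view: scene pixel predictions for candidates
print(proj("scene",[[.565,-.174,.115],[.568,-.1736,.085],[.54,.106,.0]]),proj("top",[[.565,-.174,.115],[.568,-.1736,.085]]))
```

```text
48 [array([ 567.8, -169.7]), array([20.2, 23.1]), np.float64(44.1)] 7787
54 [array([ 567.5, -169.7]), array([18.5, 21. ]), np.float64(43.3)] 6517
60 [array([ 567.4, -169.6]), array([16.6, 19.1]), np.float64(43.3)] 5236
64 [array([ 567.1, -169.5]), array([14.9, 17.6]), np.float64(43.3)] 4170
housing? ((556.7406005859375, -171.5194854736328), (198.12994384765625, 254.35494995117188), 88.43836975097656)
[[251.78295999 186.18856696]
 [251.81537256 197.10642561]
 [358.81296916 243.77790259]] [[341.00755297 236.81450797]
 [339.27171157 237.69522458]]
```

```bash
python3 -m crank '[{"gripper":50,"travel":[-41.2,-25.7,3],"twist":[0,0,0]},{"gripper":50,"travel":[-41.2,-25.7,3],"twist":[0,0,0]},{"gripper":50,"travel":[-41.2,-25.7,3],"twist":[0,0,0]},{"gripper":50,"travel":[-41.2,-25.7,3],"twist":[0,0,0]},{"gripper":50,"travel":[-41.2,-25.7,3],"twist":[0,0,0]},{"gripper":50,"travel":[-41.2,-25.7,3],"twist":[0,0,0]},{"gripper":50,"travel":[-41.2,-25.7,3],"twist":[0,0,0]},{"gripper":50,"travel":[-41.2,-25.7,3],"twist":[0,0,0]},{"gripper":50,"travel":[-41.2,-25.7,3],"twist":[0,0,0]},{"gripper":50,"travel":[-41.2,-25.7,3],"twist":[0,0,0]},{"gripper":50,"travel":[-41.2,-25.7,3],"twist":[0,0,0]},{"gripper":50,"travel":[-41.2,-25.7,3],"twist":[0,0,0.052]}]' 40
python3 -c "
from h import *
o=bot.get_obs();print(o['ee_pos'],o['tcp_rot'],o['q'],o['wrist_force'],o['time'])"
```

```text
time: 1.6
ee_pos: [0.5409, 0.104, 0.1655]
tcp_rot: [-180.0, -0.0, 162.0]
wrist_force: [-0.7, 0.1, 1.0]
opening: 0.0502
grasp_force: 0.0
[0.54089575 0.10399052 0.16545488] [-1.79992262e+02 -2.35669393e-02  1.61953518e+02] [1.08800367e+01 4.49483264e+00 5.51673883e+00 9.10462759e+01
 4.62614254e-03 2.89265159e+01] [-0.74614109  0.12928686  0.99219244] 1.6
```

```bash
python3 -m crank '[{"gripper":50,"travel":[1,1,30],"twist":[0,0,0]},{"gripper":50,"travel":[0,0,40],"twist":[0,0,0]},{"gripper":50,"travel":[0,0,32],"twist":[0,0,0]},{"gripper":50,"travel":[0,0,14],"twist":[0,0,0]},{"gripper":0,"travel":[0,0,0],"twist":[0,0,0]},{"gripper":0,"travel":[0,0,0],"twist":[0,0,0]},{"gripper":0,"travel":[0,0,0],"twist":[0,0,0]},{"gripper":0,"travel":[0,0,0],"twist":[0,0,0]},{"gripper":0,"travel":[0,0,0],"twist":[0,0,0]}]' 40
```

```text
time: 2.72
ee_pos: [0.5396, 0.1067, 0.0502]
tcp_rot: [180.0, 0.0, 162.0]
wrist_force: [0.2, -0.6, -0.5]
opening: 0.0003
grasp_force: 0.0
```

The fingers closed on nothing, so I look.

Run:
```python
from h import *
a=snap("top","t1");b=snap("scene","s1")
p=[cv2.resize(a[215:295,180:260],(400,400),interpolation=cv2.INTER_CUBIC),cv2.resize(b[190:270,320:400],(400,400),interpolation=cv2.INTER_CUBIC)]
cv2.imwrite("pics/c2.png",cv2.convertScaleAbs(np.hstack(p)[:,:,::-1],alpha=1.6))
print(proj("top",[[.54,.106,.05]]),proj("scene",[[.54,.106,.05]]))
```

```text
[[218.46941372 254.42102754]] [[360.69287009 226.99160786]]
```

View pics/c2.png

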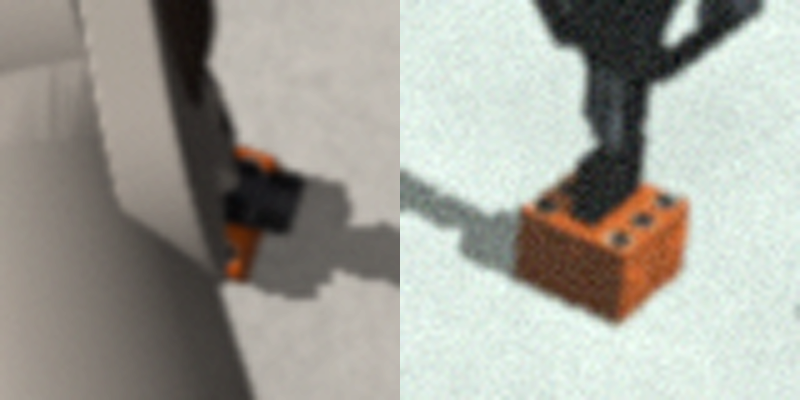

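The block has not moved, and the fingertips stand at the handle around (615,185) in the right-hand crop, so the opening reading looks wrong or the grip is odd. I check the state and let the fingers settle.

```bash
python3 -m crank '[{"gripper":0,"travel":[0,0,0],"twist":[0,0,0]},{"gripper":0,"travel":[0,0,0],"twist":[0,0,0]},{"gripper":40,"travel":[0,0,0],"twist":[0,0,0]},{"gripper":40,"travel":[0,0,0],"twist":[0,0,0]}]' 40
python3 - <<'E'
from h import *
a=snap("top","t2");b=snap("scene","s2")
p=[cv2.resize(a[215:295,180:260],(400,400),interpolation=cv2.INTER_CUBIC),cv2.resize(b[190:270,320:400],(400,400),interpolation=cv2.INTER_CUBIC)]
cv2.imwrite("pics/c3.png",cv2.convertScaleAbs(np.hstack(p)[:,:,::-1],alpha=2.2))
print(bot.get_obs())
E
```

```text
time: 3.32
ee_pos: [0.5394, 0.1067, 0.0499]
tcp_rot: [-180.0, -0.0, 162.0]
wrist_force: [0.1, -0.3, -0.3]
opening: 0.0356
grasp_force: 0.0
{'time': 3.425, 'q': array([ 1.11857327e+01,  4.72311316e+00, -7.00227799e+00,  7.82725021e+01,
        9.70738501e-04,  2.91634667e+01]), 'qd': array([-0.07429656, -0.0170231 ,  0.02704596,  0.06212588, -0.02891119,
       -0.02385874]), 'joint_efforts': array([-2.81903027e-03, -5.18750024e+01,  4.66372776e+01,  2.23808624e-03,
       -3.49314423e-04, -2.63226769e-05]), 'ee_pos': array([0.53947097, 0.10668396, 0.04988897]), 'tcp_rot': array([1.79998126e+02, 1.36661292e-03, 1.62022266e+02]), 'wrist_force': array([-0.36189919,  0.10547285,  0.12779889]), 'torque': array([-0.01222103,  0.00722331, -0.01170135]), 'grasp_force': 0.0, 'opening': 0.03981488539249438}
```

View pics/c3.png

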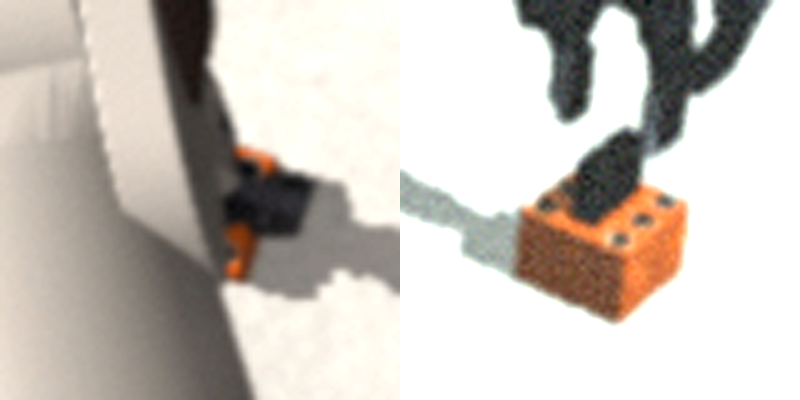

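Open at 40 mm, the fingertips are at crop (570,118) and (670,148), i.e. pixels (354,213.6) and (374,219.6). They appear to stand above the handle. I compare their height with the reported TCP.

Run:
```python
from h import *
a=np.radians(72);d=np.array([np.cos(a),np.sin(a),0])
for z in(.056,.07,.08,.09,.1):
  print(z,[proj("scene",np.array([.5395,.1067,z])+s*.027*d).round(1).tolist() for s in(-1,1)])
print(plane("scene",[[354,213.6],[374,219.6]],.085),plane("scene",[[354,213.6],[374,219.6]],.056))
print(proj("scene",[.54,.106,.077]), proj("scene",[.54,.106,.0]))
```

```text
0.056 [[[351.9, 220.9]], [[370.9, 229.0]]]
0.07 [[[352.4, 216.1]], [[371.5, 224.1]]]
0.08 [[[352.7, 212.6]], [[372.0, 220.5]]]
0.09 [[[353.0, 209.0]], [[372.4, 216.9]]]
0.1 [[[353.4, 205.5]], [[372.9, 213.3]]]
[[0.542585   0.08695861 0.085     ]
 [0.54999676 0.13714629 0.085     ]] [[0.49602884 0.07679079 0.056     ]
 [0.503834   0.12964232 0.056     ]]
[[361.74214869 217.57849846]] [[358.81296916 243.77790259]]
```

Run:
```python
from h import *
print("knuckle",plane("top",[[242,256]],.1))
y=np.radians(-18);R=np.array([[np.cos(y),-np.sin(y)],[np.sin(y),np.cos(y)]])
C=np.array([[30,30],[30,-30],[-30,-30],[-30,30]])/1000@R.T+[.54,.106]
print("bottom corners",proj("scene",np.c_[C,np.zeros(4)]).round(1).tolist())
print("top corners",proj("scene",np.c_[C,np.full(4,.042)]).round(1).tolist())
```

```text
knuckle [[0.52880932 0.04690229 0.1       ]]
bottom corners [[362.6, 254.1], [341.9, 244.4], [355.3, 234.1], [375.6, 243.1]]
top corners [[364.3, 239.8], [343.2, 230.4], [356.7, 220.3], [377.5, 229.1]]
```

View pics/s2.png

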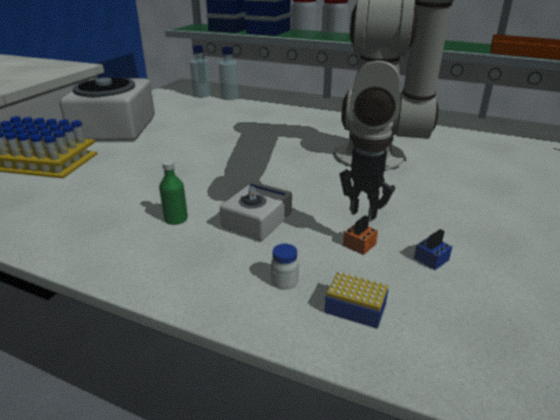

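The block's projection fits its picture exactly, and the picture shows the fingertips straddling the handle but above it. So the true tip height is about 25 mm more than reported. I lower in steps while watching the force.

```bash
python3 -m crank '[{"gripper":40,"travel":[0,0,8],"twist":[0,0,0]},{"gripper":40,"travel":[0,0,6],"twist":[0,0,0]},{"gripper":40,"travel":[0,0,0],"twist":[0,0,0]}]' 40
python3 - <<'E'
from h import *
b=snap("scene","s3")
cv2.imwrite("pics/c4.png",cv2.convertScaleAbs(cv2.resize(b[190:270,320:400],(560,560),interpolation=cv2.INTER_CUBIC)[:,:,::-1],alpha=2))
E
```

```text
time: 3.8
ee_pos: [0.5389, 0.1066, 0.035]
tcp_rot: [-180.0, -0.1, 162.0]
wrist_force: [-0.2, -0.1, 0.6]
opening: 0.0401
grasp_force: 0.0
```

View pics/c4.png

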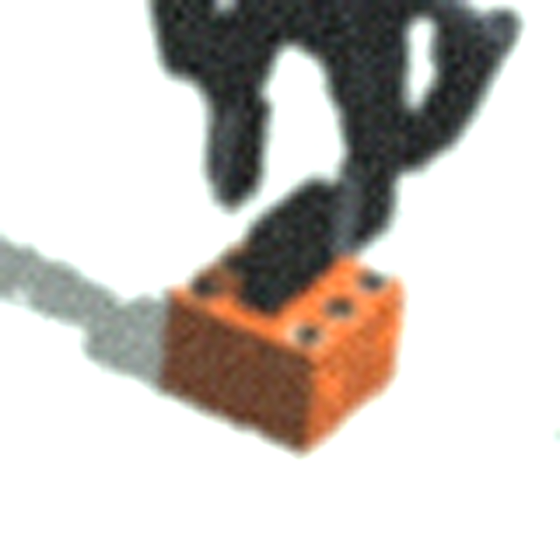

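The fingertips, at crop (232,200) and (365,245), are now beside the handle at about z 0.065. I lower another 10 mm and close.

```bash
python3 -m crank '[{"gripper":40,"travel":[0,0,5],"twist":[0,0,0]},{"gripper":40,"travel":[0,0,5],"twist":[0,0,0]},{"gripper":0,"travel":[0,0,0],"twist":[0,0,0]},{"gripper":0,"travel":[0,0,0],"twist":[0,0,0]},{"gripper":0,"travel":[0,0,0],"twist":[0,0,0]},{"gripper":0,"travel":[0,0,0],"twist":[0,0,0]}]' 60
```

```text
time: 4.6
ee_pos: [0.5393, 0.1066, 0.0257]
tcp_rot: [-180.0, -0.0, 162.0]
wrist_force: [0.3, 0.2, -3.0]
opening: 0.0126
grasp_force: 62.1
```

Gripped (opening 12.6 mm, 62 N). I lift 140 mm, carry it over the drive and turn by +0.50 rad about tool z, from block yaw -18° to about -46.7°.

```bash
python3 -m crank '[{"gripper":0,"travel":[0,0,-30],"twist":[0,0,0]},{"gripper":0,"travel":[0,0,-55],"twist":[0,0,0]},{"gripper":0,"travel":[0,0,-55],"twist":[0,0,0]},{"gripper":0,"travel":[-18.9,-42.7,0],"twist":[0,0,0]},{"gripper":0,"travel":[-18.9,-42.7,0],"twist":[0,0,0]},{"gripper":0,"travel":[-18.9,-42.7,0],"twist":[0,0,0]},{"gripper":0,"travel":[-18.9,-42.7,0],"twist":[0,0,0]},{"gripper":0,"travel":[-18.9,-42.7,0],"twist":[0,0,0]},{"gripper":0,"travel":[-18.9,-42.7,0],"twist":[0,0,0]},{"gripper":0,"travel":[0,0,0],"twist":[0,0,0.167]},{"gripper":0,"travel":[0,0,0],"twist":[0,0,0.167]},{"gripper":0,"travel":[0,0,0],"twist":[0,0,0.167]}]'
python3 - <<'E'
from h import *
a=snap("top","t5");b=snap("scene","s5")
p=[cv2.resize(a[190:290,290:390],(400,400),interpolation=cv2.INTER_CUBIC),cv2.resize(b[140:240,200:300],(400,400),interpolation=cv2.INTER_CUBIC)]
cv2.imwrite("pics/c5.png",cv2.convertScaleAbs(np.hstack(p)[:,:,::-1],alpha=2))
o=bot.get_obs();print(o['ee_pos'],o['tcp_rot'],o['wrist_force'],o['torque'],o['grasp_force'])
E
```

```text
time: 6.1
ee_pos: [0.5681, -0.1723, 0.1656]
tcp_rot: [-180.0, -0.0, 133.0]
wrist_force: [-1.1, 0.4, -3.4]
opening: 0.0128
grasp_force: 61.9
[ 0.56813432 -0.17211913  0.16570551] [-1.79987892e+02 -1.59995347e-02  1.33191465e+02] [ 0.17245053  0.32689939 -2.70123199] [0.01076389 0.02038821 0.05813621] 61.876055002212524
```

View pics/c5.png

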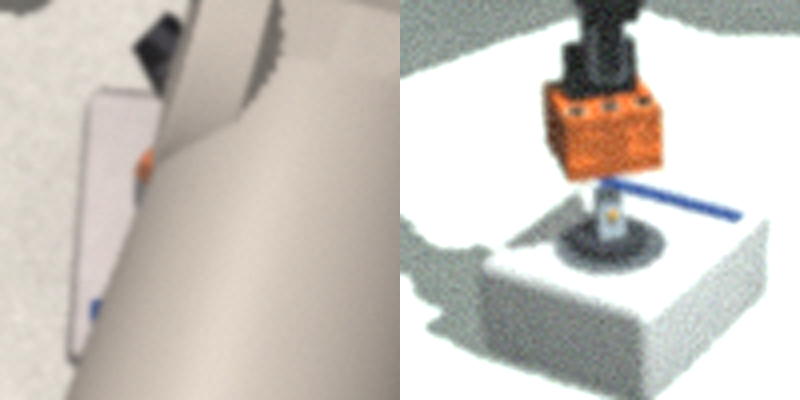

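The scene crop shows the block hanging over the drive: bottom corners at crop (572,180) and (662,166), drive top near (607,185). I compare that with what's predicted for a centred block at z 0.14.

Run:
```python
from h import *
y=np.radians(-46.7);R=np.array([[np.cos(y),-np.sin(y)],[np.sin(y),np.cos(y)]])
C=np.array([[30,30],[30,-30],[-30,-30],[-30,30]])/1000@R.T+[.568,-.172]
print("bottom",proj("scene",np.c_[C,np.full(4,.14)]).round(1).tolist())
print("top",proj("scene",np.c_[C,np.full(4,.182)]).round(1).tolist())
im=cv2.imread("pics/s5.png"); hsv=cv2.cvtColor(im,cv2.COLOR_BGR2HSV)
m=((hsv[...,0]>3)&(hsv[...,0]<20)&(hsv[...,1]>130)&(hsv[...,2]>50)).astype(np.uint8); m[:150]=0;m[200:]=0;m[:,:220]=0;m[:,290:]=0
m=cv2.morphologyEx(m,cv2.MORPH_OPEN,np.ones((3,3)));c=max(cv2.findContours(m,0,1)[0],key=cv2.contourArea);print(cv2.boundingRect(c)); print(cv2.approxPolyDP(cv2.convexHull(c),2,True).reshape(-1,2).tolist())
# drive in scene
g=cv2.cvtColor(cv2.imread("pics/scene0.png"),cv2.COLOR_BGR2GRAY)
print(proj("scene",[[.568,-.172,.115],[.568,-.172,.085]]))
```

```text
bottom [[243.2, 185.3], [236.8, 174.7], [259.5, 171.1], [266.8, 181.3]]
top [[242.4, 169.6], [235.9, 159.5], [259.1, 156.1], [266.5, 165.8]]
(240, 162, 25, 22)
[[261, 162], [264, 167], [264, 180], [242, 183], [241, 169], [246, 164]]
[[251.95518624 186.85520061]
 [252.37626864 197.22914458]]
```

Position and height agree within a pixel or two. I descend towards the drive, then feel.

```bash
python3 -m crank '[{"gripper":0,"travel":[0,0,10],"twist":[0,0,0]},{"gripper":0,"travel":[0,0,8],"twist":[0,0,0]},{"gripper":0,"travel":[0,0,4],"twist":[0,0,0]},{"gripper":0,"travel":[0,0,2],"twist":[0,0,0]},{"gripper":0,"travel":[0,0,2],"twist":[0,0,0]},{"gripper":0,"travel":[0,0,0],"twist":[0,0,0]}]'
```

```text
time: 6.95
ee_pos: [0.5682, -0.172, 0.1399]
tcp_rot: [180.0, 0.0, 133.3]
wrist_force: [0.2, 0.7, -3.3]
opening: 0.0132
grasp_force: 61.9
```

```bash
python3 -m crank '[{"gripper":0,"travel":[0,0,2],"twist":[0,0,0]},{"gripper":0,"travel":[0,0,1],"twist":[0,0,0]},{"gripper":0,"travel":[0,0,0],"twist":[0,0,0]}]';python3 -m crank '[{"gripper":0,"travel":[0,0,2],"twist":[0,0,0]},{"gripper":0,"travel":[0,0,0],"twist":[0,0,0]}]'
```

```text
time: 7.32
ee_pos: [0.5682, -0.172, 0.1368]
tcp_rot: [-180.0, -0.0, 133.3]
wrist_force: [0.4, 0.8, -3.6]
opening: 0.0128
grasp_force: 61.9
time: 7.58
ee_pos: [0.5681, -0.1718, 0.1352]
tcp_rot: [180.0, -0.0, 133.3]
wrist_force: [-0.7, 1.6, 0.6]
opening: 0.0126
grasp_force: 62.5
```

```bash
python3 -m crank '[{"gripper":0,"travel":[0,0,1],"twist":[0,0,0]},{"gripper":0,"travel":[0,0,0],"twist":[0,0,0]},{"gripper":0,"travel":[0,0,0],"twist":[0,0,0]}]'; python3 -c "
from h import *
o=bot.get_obs();print(o['wrist_force'],o['torque'],o['ee_pos'])"
```

```text
time: 7.95
ee_pos: [0.5683, -0.1719, 0.1349]
tcp_rot: [180.0, 0.0, 133.3]
wrist_force: [-3.5, 2.0, 5.2]
opening: 0.0128
grasp_force: 63.3
[-3.52031952  2.00836428  5.21244593] [0.67045958 0.76278465 0.0185221 ] [ 0.56829912 -0.17188737  0.13492389]
```

Sideways force points to tool +x (-y a bit), so I shift that way in small steps.

```bash
python3 -m crank '[{"gripper":0,"travel":[1.2,-0.4,0],"twist":[0,0,0]},{"gripper":0,"travel":[0,0,0],"twist":[0,0,0]},{"gripper":0,"travel":[0,0,0],"twist":[0,0,0]}]'; python3 -m crank '[{"gripper":0,"travel":[1,-0.4,0],"twist":[0,0,0]},{"gripper":0,"travel":[0,0,0],"twist":[0,0,0]},{"gripper":0,"travel":[0,0,0],"twist":[0,0,0]}]'
```

```text
time: 8.32
ee_pos: [0.5669, -0.1715, 0.1333]
tcp_rot: [-180.0, -0.0, 133.3]
wrist_force: [-0.6, 1.1, -3.1]
opening: 0.0122
grasp_force: 62.0
time: 8.7
ee_pos: [0.5662, -0.171, 0.1338]
tcp_rot: [180.0, -0.0, 133.3]
wrist_force: [1.2, 0.8, -4.1]
opening: 0.0126
grasp_force: 61.8
```

```bash
python3 -m crank '[{"gripper":0,"travel":[0,0,1],"twist":[0,0,0]},{"gripper":0,"travel":[0,0,0.5],"twist":[0,0,0]},{"gripper":0,"travel":[0,0,0],"twist":[0,0,0]}]'; python3 -m crank '[{"gripper":0,"travel":[0,0,1],"twist":[0,0,0]},{"gripper":0,"travel":[0,0,0.5],"twist":[0,0,0]},{"gripper":0,"travel":[0,0,0],"twist":[0,0,0]}]'
```

```text
time: 9.07
ee_pos: [0.5662, -0.1709, 0.1324]
tcp_rot: [180.0, 0.0, 133.3]
wrist_force: [0.8, 1.2, -2.5]
opening: 0.0128
grasp_force: 61.9
time: 9.45
ee_pos: [0.5662, -0.171, 0.1308]
tcp_rot: [180.0, -0.0, 133.3]
wrist_force: [2.0, 1.0, -3.3]
opening: 0.0124
grasp_force: 61.9
```

The underside is about 20 mm above the seat with no resistance, so the angle fits. I continue down to the ball.

```bash
python3 -m crank '[{"gripper":0,"travel":[-0.3,0,1],"twist":[0,0,0]},{"gripper":0,"travel":[0,0,1],"twist":[0,0,0]},{"gripper":0,"travel":[0,0,0],"twist":[0,0,0]}]'; python3 -m crank '[{"gripper":0,"travel":[0,0,1],"twist":[0,0,0]},{"gripper":0,"travel":[0,0,1],"twist":[0,0,0]},{"gripper":0,"travel":[0,0,0],"twist":[0,0,0]},{"gripper":0,"travel":[0,0,0],"twist":[0,0,0]}]';  python3 -c "
from h import *
o=bot.get_obs();print(o['wrist_force'],o['torque'],o['ee_pos'])"
```

```text
time: 9.82
ee_pos: [0.5663, -0.1711, 0.1288]
tcp_rot: [180.0, -0.0, 133.3]
wrist_force: [2.9, 2.0, -1.8]
opening: 0.0126
grasp_force: 61.9
time: 10.32
ee_pos: [0.5666, -0.1711, 0.1272]
tcp_rot: [180.0, 0.0, 133.3]
wrist_force: [2.1, 2.4, 1.6]
opening: 0.0128
grasp_force: 62.6
[2.08856502 2.36526718 1.60699759] [ 0.70481675 -0.74446118  0.02534807] [ 0.56657955 -0.17113007  0.12718948]
```

```bash
python3 -m crank '[{"gripper":0,"travel":[0,0.4,1],"twist":[0,0,0]},{"gripper":0,"travel":[0,0,1],"twist":[0,0,0]},{"gripper":0,"travel":[0,0,0],"twist":[0,0,0]}]'; python3 -m crank '[{"gripper":0,"travel":[0,0,1],"twist":[0,0,0]},{"gripper":0,"travel":[0,0,0],"twist":[0,0,0]},{"gripper":0,"travel":[0,0,0],"twist":[0,0,0]}]';  python3 -c "
from h import *
o=bot.get_obs();print(o['wrist_force'],o['torque'],o['ee_pos'])"
```

```text
time: 10.7
ee_pos: [0.5668, -0.1707, 0.1245]
tcp_rot: [180.0, -0.0, 133.3]
wrist_force: [4.6, 3.1, -1.8]
opening: 0.0129
grasp_force: 62.2
time: 11.08
ee_pos: [0.5668, -0.1708, 0.1237]
tcp_rot: [180.0, -0.0, 133.3]
wrist_force: [4.3, 3.8, -0.2]
opening: 0.0125
grasp_force: 62.6
[ 4.34844002  3.77426903 -0.21339915] [ 0.91517333 -1.18132795 -0.04785622] [ 0.56678487 -0.17077497  0.12369534]
```

```bash
python3 -m crank '[{"gripper":0,"travel":[0,0.5,1],"twist":[0,0,0]},{"gripper":0,"travel":[0,0,1],"twist":[0,0,0]},{"gripper":0,"travel":[0,0,0],"twist":[0,0,0]}]'; python3 -m crank '[{"gripper":0,"travel":[0,0,1.5],"twist":[0,0,0]},{"gripper":0,"travel":[0,0,1],"twist":[0,0,0]},{"gripper":0,"travel":[0,0,0],"twist":[0,0,0]}]';  python3 -c "
from h import *
o=bot.get_obs();print(o['wrist_force'],o['torque'],o['ee_pos'])"
```

```text
time: 11.45
ee_pos: [0.5669, -0.1706, 0.1215]
tcp_rot: [-180.0, -0.0, 133.3]
wrist_force: [3.5, 2.7, -1.1]
opening: 0.0127
grasp_force: 62.3
time: 11.82
ee_pos: [0.5669, -0.1705, 0.1189]
tcp_rot: [-180.0, -0.0, 133.3]
wrist_force: [4.7, 1.9, -2.8]
opening: 0.0128
grasp_force: 62.3
[ 4.72103121  1.92434326 -2.82094141] [ 0.60209525 -0.98937893 -0.04984396] [ 0.56687362 -0.17053026  0.11892046]
```

```bash
python3 -m crank '[{"gripper":0,"travel":[-0.3,0.4,1.5],"twist":[0,0,0]},{"gripper":0,"travel":[0,0,1.5],"twist":[0,0,0]},{"gripper":0,"travel":[0,0,0],"twist":[0,0,0]}]'; python3 -m crank '[{"gripper":0,"travel":[0,0,1.5],"twist":[0,0,0]},{"gripper":0,"travel":[0,0,1],"twist":[0,0,0]},{"gripper":0,"travel":[0,0,0],"twist":[0,0,0]}]';  python3 -c "
from h import *
o=bot.get_obs();print(o['wrist_force'],o['torque'],o['ee_pos'])"
```

```text
time: 12.2
ee_pos: [0.5672, -0.1707, 0.1159]
tcp_rot: [-180.0, -0.0, 133.3]
wrist_force: [2.0, 1.1, -2.3]
opening: 0.0129
grasp_force: 62.0
time: 12.58
ee_pos: [0.5672, -0.1705, 0.1131]
tcp_rot: [-180.0, -0.1, 133.3]
wrist_force: [2.1, -0.2, -6.7]
opening: 0.0125
grasp_force: 61.6
[ 2.12458528 -0.22204408 -6.65064425] [ 0.04627143 -0.52098197 -0.02572271] [ 0.56716279 -0.17053489  0.11311074]
```

```bash
python3 -m crank '[{"gripper":0,"travel":[0,0,1],"twist":[0,0,0]},{"gripper":0,"travel":[0,0,1],"twist":[0,0,0]},{"gripper":0,"travel":[0,0,0],"twist":[0,0,0]}]'; python3 -m crank '[{"gripper":0,"travel":[0,0,1],"twist":[0,0,0]},{"gripper":0,"travel":[0,0,0],"twist":[0,0,0]},{"gripper":0,"travel":[0,0,0],"twist":[0,0,0]}]'
```

```text
time: 12.95
ee_pos: [0.5672, -0.1706, 0.1117]
tcp_rot: [-180.0, -0.0, 133.3]
wrist_force: [-0.1, -0.9, -4.2]
opening: 0.0125
grasp_force: 61.7
time: 13.32
ee_pos: [0.5674, -0.1706, 0.1109]
tcp_rot: [-180.0, 0.0, 133.3]
wrist_force: [0.2, -1.0, -2.8]
opening: 0.0128
grasp_force: 61.8
```

```bash
python3 -m crank '[{"gripper":0,"travel":[0,0,1],"twist":[0,0,0]},{"gripper":0,"travel":[0,0,0],"twist":[0,0,0]},{"gripper":0,"travel":[0,0,0],"twist":[0,0,0]}]'; python3 -m crank '[{"gripper":0,"travel":[0,0,1],"twist":[0,0,0]},{"gripper":0,"travel":[0,0,0],"twist":[0,0,0]},{"gripper":0,"travel":[0,0,0],"twist":[0,0,0]}]'
```

```text
time: 13.7
ee_pos: [0.5676, -0.1706, 0.1104]
tcp_rot: [180.0, 0.0, 133.3]
wrist_force: [-2.6, -0.4, 3.4]
opening: 0.0126
grasp_force: 62.7
time: 14.08
ee_pos: [0.5678, -0.1706, 0.1104]
tcp_rot: [180.0, 0.1, 133.3]
wrist_force: [-3.1, -0.7, 10.0]
opening: 0.0124
grasp_force: 63.6
```

The block stops hard at underside ≈ 0.085, which is home, after the ball's pull-in. I unload, open and withdraw.

```bash
python3 -m crank '[{"gripper":0,"travel":[0,0,-1.5],"twist":[0,0,0]},{"gripper":0,"travel":[0,0,0],"twist":[0,0,0]},{"gripper":45,"travel":[0,0,0],"twist":[0,0,0]},{"gripper":45,"travel":[0,0,0],"twist":[0,0,0]},{"gripper":45,"travel":[0,0,0],"twist":[0,0,0]},{"gripper":45,"travel":[0,0,-20],"twist":[0,0,0]},{"gripper":45,"travel":[0,0,-40],"twist":[0,0,0]},{"gripper":45,"travel":[0,0,-60],"twist":[0,0,0]},{"gripper":45,"travel":[60,0,0],"twist":[0,0,0]},{"gripper":45,"travel":[60,0,0],"twist":[0,0,0]},{"gripper":45,"travel":[60,0,0],"twist":[0,0,0]},{"gripper":45,"travel":[0,0,0],"twist":[0,0,0]}]'
python3 - <<'E'
from h import *
a=snap("top","t6");b=snap("scene","s6")
p=[cv2.resize(a[190:290,290:390],(400,400),interpolation=cv2.INTER_CUBIC),cv2.resize(b[140:240,200:300],(400,400),interpolation=cv2.INTER_CUBIC)]
cv2.imwrite("pics/c6.png",cv2.convertScaleAbs(np.hstack(p)[:,:,::-1],alpha=2))
y=np.radians(-46.7);R=np.array([[np.cos(y),-np.sin(y)],[np.sin(y),np.cos(y)]])
C=np.array([[30,30],[30,-30],[-30,-30],[-30,30]])/1000@R.T+[.5675,-.1706]
f=lambda q:((q-[200,140])*4+[400,0]).round().tolist()
print("bottom",f(proj("scene",np.c_[C,np.full(4,.085)])),"top",f(proj("scene",np.c_[C,np.full(4,.127)])))
o=bot.get_obs();print(o['ee_pos'],o['wrist_force'])
E
```

```text
time: 15.58
ee_pos: [0.4422, -0.0376, 0.2316]
tcp_rot: [179.9, 0.1, 133.5]
wrist_force: [0.8, -0.3, -0.2]
opening: 0.0451
grasp_force: 0.0
bottom [[579.0, 260.0], [554.0, 215.0], [643.0, 200.0], [671.0, 243.0]] top [[576.0, 200.0], [551.0, 157.0], [641.0, 143.0], [670.0, 184.0]]
[ 0.44422911 -0.03932313  0.23086922] [0.00415091 0.06708873 0.11581949]
```

View pics/c6.png

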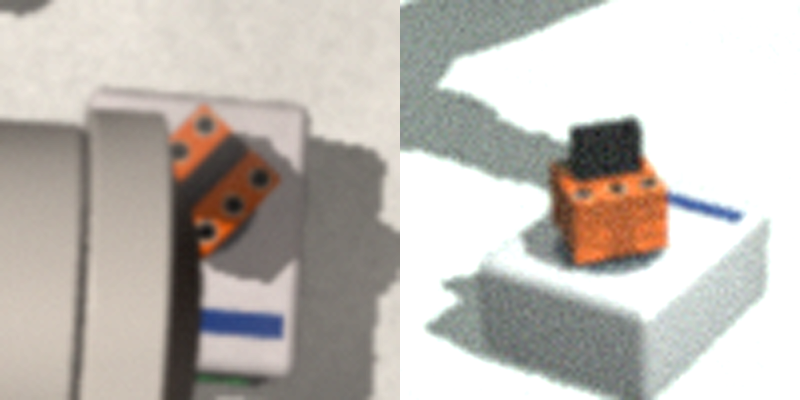

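The block sits level on the seat. Its bottom corners, near crop (578,262) and (666,247), match the home prediction of (579,260) and (671,243). The arm is clear.

```bash
python3 -c "
from workcell import bot
print(bot.job_done())"
```

```text
the job is handed in; nothing more can be done
None
```

The orange block appears fully home on the mixer's seat: it stopped at seat height after the ball's pull-in was felt, it is released with the arm clear, I drove the arm clear of the blue block, jar, wash bottle and tip box, and the job is handed in at about 16 s (no verdict was returned).

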